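# Pull the copper spacer from the tacked joint

## Task

The joint with the copper spacer is tacked, so its spacer can come out: take the copper plate by the edge that sticks out of the gap, pull it straight up, and set it down inside the blue tray without dropping it from a height. The other joint is not tacked yet: leave its bright steel spacer standing in its gap.

Things in the scene. Friction and masses are not known exactly. Their poses are not given: they have to be found in the camera images.
- copper_mid (a point): centre of the copper spacer: a loose copper-coloured plate 45 mm wide (its x axis), 10 mm thick (its y axis), 85 mm tall (its z axis, up at the start), 0.27 to 0.45 kg. It stands snugly on edge in the gap of the tacked joint, its foot on the joint's base plate; its top 35 mm sticks out above the tubes, and nothing else does
- joint_a: the tacked joint, fixed to the bench: two grey square tubes, each 50 mm square and 120 mm long along x, side by side on a base plate 130 x 125 x 6 mm, their tops 56 mm above the bench; the gap between them is 11.5 mm wide (y), 50 mm deep and runs along x. Origin at the centre of the base plate's underside, on the bench
- steel_mid (a point): centre of the bright steel spacer, to be left alone: same size and axes as the copper one, but silvery, standing in the same way in the gap of a second, identical joint
- tray: open blue plastic tray, fixed to the bench, 160 mm (x) by 140 mm (y) outside, 30 mm high, walls and floor 4 mm thick; origin at the centre of its underside, on the bench top
There are look-alikes about, which are no part of the job. Of the things like the tray, leave any that is green; of the rest the larger one is meant.

How it is judged:
On the way:
1. the copper spacer is lifted clear of the gap (height (world z) of copper_mid above 0.1 m), for 0.1 s.
At the end, for the whole second after the job is handed in: The copper spacer is at rest inside the blue tray, standing, leaning or lying, its centre between the tray's walls and less than 60 mm above the bench; the steel spacer is within 15 mm of where it stood (x of copper_mid in the frame of tray between -0.076 and 0.076 m and y of copper_mid in the frame of tray between -0.066 and 0.066 m and height (world z) of copper_mid below 0.06 m and linear speed of copper below 0.03 m/s and distance of steel_mid from where it was at the start of the episode below 0.015 m); the robot touches nothing.
It fails at once if the steel spacer is moved by more than 15 mm (distance of steel_mid from where it was at the start of the episode above 0.015 m).
It fails at once if the copper spacer is let go of over the tray with its centre more than 105 mm above the bench (that is, standing about 60 mm or more above the tray's floor) (contact force between the fingers and copper below 0.01 N and height (world z) of copper_mid above 0.105 m and horizontal distance between copper_mid and tray below 0.11 m).
It also fails if it takes over 40 s, if anything falls off the work surface, if the arm or the gripper's body presses on something with over 40 N, if the wrist force passes 120 N, or if a joint passes its speed limit or range.

## Robot

A 6-joint arm with a two-finger parallel gripper is mounted at the origin on the work surface. World frame = base frame: x ahead of the robot, y to its left, z up, the work surface at z = 0. Lengths are in m, angles in rad, forces in N, time in s.
With the tool pointing down it reaches from about 0.35 to 0.875 m from the base axis. Payload 4.2 kg.
Tool frame: the origin (TCP) lies on the centre line of the jaws, within the pads' length; the fingertips stand env.nose_length ahead of it and the grasp point (between the pads) lies 11 mm behind it (env.nose_length is the distance from the TCP to the fingertips, in m); z points along the fingers, y is the line along which they close (so a half turn about z gives the same grasp; the last joint's range is limited). The gripper opens to 85 mm and grips with 20 to 120 N. Pads are 22 mm wide; open, the fingers measure 114 mm over their backs; the gripper's body (76 mm by 85 mm) begins 54 mm behind the grasp point. The pads swing forward as they close: fully open they stand 13 mm farther back than shut.
Start: joints at [1.605, 0.385, 0.008, 0, -1.194, -0.259], TCP at [0.139, 0.609, 0.239] pointing down, gripper open.
Joint ranges: [-3.14, 3.14], [-1.21, 2.06], [-1.07, 1.41], [-3.16, 2.05], [-2.99, -0.16], [-3.1, 3.1]. Speed limits (rad/s): [2.79, 2.79, 3.14, 3.14, 3.14, 3.14].

## Interface

Orientations are given as a rotation vector (axis times angle).
In Python, from station import env gives the robot as it stands.
- The arm moves only by the tool apply_moves, never from a script. Its argument "deltas" is a list of rows, each an object of numbers: "ax", "ay", "az": the turn, a rotation vector about the tool's x, y, z in degrees; "dx", "dy", "dz": the shift along the tool's x, y, z in mm; "jaw": the opening, from 0 (shut) to 1 (fully open). In form: [{"ax": .., "ay": .., "az": .., "dx": .., "dy": .., "dz": .., "jaw": ..}, ...]. A call has 1 to 20 rows; each row shifts and turns the commanded pose from where the row before left it, along the tool's axes as they then stand; what a row does not reach is not made up. A row lasts 1/12 s, in which the tool goes at most 41.7 mm and 7.16 degrees, less where a joint would pass 70% of its speed; a pose out of reach is approached as far as the arm can. A call is refused whole if a number of a shift passes 41.7 or a number of a turn 7.16, either way. A call with a gripper value outside its range is refused whole. The fingers move at their own pace and stop on an object; the grip force is fixed at half the most. Time passes only in rows, so rows that do not move let the fingers close. It gives the time, the measured TCP pose, the force, the opening and the grip force at its end, in the units of the state.
- env.state(): the state, without advancing time (a new reading comes with each control period).
- env.grab_frame(name): name is "scene" or "top" or "wrist"; returns a dict with "image" (400x640x3 uint8, red, green, blue), "depth" (400x640 float32, m along the optical axis (not along the pixel's ray), 0 where there is no reading), "fx", "fy", "cx", "cy" (pixels), "k1" (the pictures are not rectified: a ray, as slopes to the right and down, at radius r is drawn at 1 + k1 r^2 times it, then the intrinsics apply), "xyz" and "rotation" of the camera in the world. Camera axes: x right, y down, z forward; pixel columns grow to the right and rows downward; lengths in m; the calibration is good to about 2 mm. A picture is of the moment at which its call begins.
- env.hand_in(): hands the job in; it is judged then, once.
The state is a dict: "time_s": time; "qpos": joint angles; "dq": joint speeds; "tau": joint torques, N m; "ee_pos": TCP position; "tool_rot": TCP orientation; "wrist_force": force on the tool from outside, world axes, zero at the start; "moment": the same for the moment, N m; "grip_width": finger opening in m; "gripper_force": force on a finger pad.
Only numpy, scipy, OpenCV 4.12 (cv2) and the standard library are available. Lean on these libraries where they do the work, as an engineer would, in place of code of your own. Each camera call takes 0.05 s, during which the arm holds its last target. There are 200 camera calls.

## Working session

There is one attempt and no reset: what is moved stays moved. The work goes in short steps, Python scripts to look and compute and a tool call to move; the robot and the scene stay as the last step left them, time stands still between calls to the robot, and variables do not carry over. Pictures are saved under pics/ and viewed, at most 10 in all, crops included, and the job is handed in when it is done.

Besides the shell and the picture viewer there is one more tool, called after ">>>" by a JSON object that holds its "fn" and its "kwargs", one argument or row to a line. apply_moves: Moves the arm, as the interface text tells. Its arguments: {"type":"object","properties":{"deltas":{"type":"array"}},"required":["deltas"]}

```bash
mkdir -p pics; cat > h.py <<'E'
import numpy as np, cv2
from station import env
def grab(n):
    f=env.grab_frame(n); np.savez(f'/tmp/{n}.npz',**f); return f
def load(n): return dict(np.load(f'/tmp/{n}.npz'))
def R(f):
    r=np.array(f['rotation']); return r if r.shape==(3,3) else cv2.Rodrigues(r)[0]
def rays(f,uv):
    uv=np.atleast_2d(uv).astype(float); d=np.c_[(uv[:,0]-f['cx'])/f['fx'],(uv[:,1]-f['cy'])/f['fy']]; s=d.copy()
    for _ in range(10): s=d/(1+f['k1']*(s**2).sum(1))[:,None]
    return np.c_[s,np.ones(len(s))]
def plane(f,uv,z):
    d=rays(f,uv)@R(f).T; p=np.array(f['xyz']); return p+d*((z-p[2])/d[:,2])[:,None]
def deep(f,uv):
    uv=np.atleast_2d(uv); D=f['depth'][uv[:,1].astype(int),uv[:,0].astype(int)]
    return np.array(f['xyz'])+(rays(f,uv)*D[:,None])@R(f).T
E
python3 - <<'E'
from h import *
for n in('top','scene'):
    f=grab(n); cv2.imwrite(f'pics/{n}0.png',f['image'][...,::-1]); print(n,f['xyz'],f['rotation'],f['fx'],f['k1'])
print(env.state(),env.nose_length)
E
```

```text
top [0.27538527 0.00683291 1.19847387] [-2.13303322  2.16633219 -0.17899604] 490.98318563385055 -0.010803611385369215
scene [0.94263595 0.72182422 0.64204757] [-0.79165663 -2.42081661  1.31785434] 451.82490899635616 -0.012467688129377943
{'time_s': 0.1, 'qpos': array([ 1.60460142e+00,  3.85495737e-01,  6.78041248e-03, -4.57027255e-04,
       -1.19397965e+00, -2.58605618e-01]), 'dq': array([ 0.00113388, -0.00177383,  0.00344923,  0.00364944, -0.00061947,
        0.00099805]), 'tau': array([-1.99205468e-03, -3.93317699e+01,  1.88928795e+01,  4.19789225e+00,
       -2.57249252e-03,  4.36870423e-06]), 'ee_pos': array([0.1391798 , 0.60879918, 0.23832498]), 'tool_rot': array([ 3.11981065e+00, -3.52418107e-01, -2.25530749e-04]), 'wrist_force': array([ 0.23623583,  0.14826868, -0.02954958]), 'moment': array([ 0.02500773, -0.01139038,  0.04363883]), 'gripper_force': 0.0, 'grip_width': 0.08495509747076159} 0.008
```

View pics/top0.png

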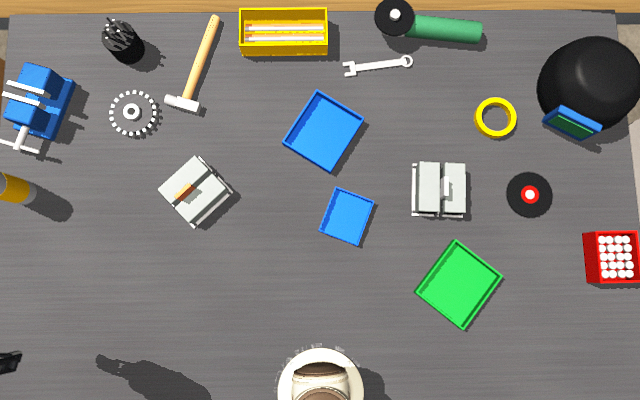

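View pics/scene0.png

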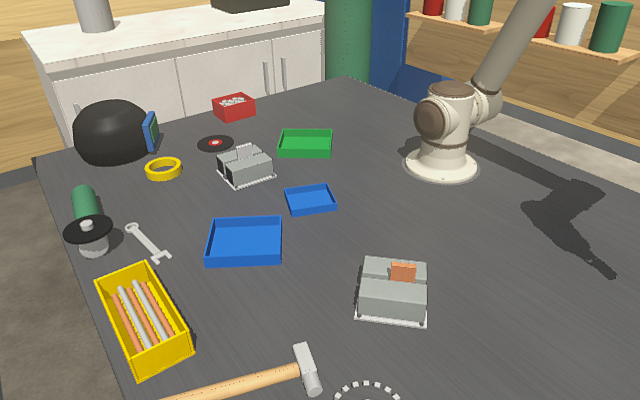

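The top view shows the copper spacer at about (183,190) in its joint at about (195,191), and the steel one at (447,188). The large blue tray is at (323,131), the small blue one at (347,217) and the green one at (458,284). The scene view agrees, with copper at (403,271) and the large tray at (245,241).

```bash
python3 - <<'E'
from h import *
def blob(f,lo,hi,box):
    h=cv2.cvtColor(f['image'],cv2.COLOR_RGB2HSV); m=cv2.inRange(h,lo,hi); k=np.zeros_like(m); x0,y0,x1,y1=box; k[y0:y1,x0:x1]=m[y0:y1,x0:x1]
    c=max(cv2.findContours(k,0,1)[0],key=cv2.contourArea)
    return c,k
def side(P):
    e=np.roll(P,-1,0)-P; return np.linalg.norm(e[:,:2],axis=1).round(4),np.degrees(np.arctan2(e[:,1],e[:,0])).round(1)
for n,cb,tb,in(('top',(155,150,240,230),(275,85,370,178)),('scene',(380,250,430,300),(195,205,290,275))):
    f=load(n)
    c,k=blob(f,(3,90,80),(18,255,255),cb); print(n,'copper area',cv2.contourArea(c),'rect',cv2.minAreaRect(c))
    px=cv2.boxPoints(cv2.minAreaRect(c)); P=plane(f,px,.091); print(P.round(4),P.mean(0),side(P))
    ys,xs=np.nonzero(k); D=deep(f,np.c_[xs,ys]); print('depth: zmax',np.percentile(D[:,2],[5,50,95]),D[D[:,2]>.08].mean(0) if (D[:,2]>.08).any() else 0)
    c,k=blob(f,(100,120,60),(125,255,255),tb); px=cv2.approxPolyDP(cv2.convexHull(c),4,True)[:,0]
    P=plane(f,px,.03); print('tray',px.tolist(),P.round(4),P.mean(0),side(P))
    if n=='top':
        h=cv2.cvtColor(f['image'],cv2.COLOR_RGB2HSV); m=((h[...,1]<40)&(h[...,2]>150)).astype(np.uint8)
        k=np.zeros_like(m);k[145:235,150:240]=m[145:235,150:240]
        c=max(cv2.findContours(cv2.morphologyEx(k,3,np.ones((7,7))),0,1)[0],key=cv2.contourArea)
        P=plane(f,cv2.boxPoints(cv2.minAreaRect(c)),.04); print('joint',P.mean(0),side(P))
        cv2.imwrite('pics/crop.png',cv2.resize(f['image'][145:235,145:245,::-1],None,fx=6,fy=6,interpolation=2))
E
```

```text
top copper area 93.5 rect ((185.75001525878906, 192.75001525878906), (6.363961219787598, 21.21320343017578), 45.0)
[[0.4464 0.3214 0.091 ]
 [0.4806 0.2882 0.091 ]
 [0.47   0.2777 0.091 ]
 [0.4359 0.3109 0.091 ]] [0.45822945 0.29954465 0.091     ] (array([0.0477, 0.0149, 0.0476, 0.0148]), array([ -44.2, -135.2,  135.7,   45. ]))
depth: zmax [0.0515701  0.07387704 0.09088549] [0.4606741  0.30406421 0.08742953]
tray [[316, 89], [363, 117], [329, 173], [282, 143]] [[ 0.7256 -0.0011  0.03  ]
 [ 0.6518 -0.1163  0.03  ]
 [ 0.5118 -0.0295  0.03  ]
 [ 0.5882  0.0841  0.03  ]] [ 0.61937182 -0.01570628  0.03      ] (array([0.1368, 0.1647, 0.1369, 0.1617]), array([-122.7,  148.2,   56.1,  -31.8]))
joint [0.47283563 0.2923192  0.04      ] (array([0.1283, 0.1338, 0.1267, 0.1321]), array([ -45.9, -137.4,  133.4,   43.3]))
scene copper area 422.0 rect ((402.8475341796875, 271.8719482421875), (25.288820266723633, 18.331636428833008), 6.340191841125488)
[[0.5143 0.323  0.091 ]
 [0.4789 0.2907 0.091 ]
 [0.4481 0.3232 0.091 ]
 [0.4847 0.3537 0.091 ]] [0.48148777 0.32264722 0.091     ] (array([0.0479, 0.0448, 0.0476, 0.0427]), array([-137.7,  133.4,   39.8,  -46.1]))
depth: zmax [0.05576516 0.07662511 0.09084634] [0.47307014 0.31532734 0.09316247]
tray [[281, 215], [280, 264], [205, 268], [212, 218]] [[ 0.52   -0.0286  0.03  ]
 [ 0.6116  0.1145  0.03  ]
 [ 0.7386  0.0342  0.03  ]
 [ 0.6544 -0.1156  0.03  ]] [0.63114063 0.00113602 0.03      ] (array([0.1699, 0.1503, 0.1719, 0.1601]), array([  57.4,  -32.3, -119.3,  147.1]))
```

View pics/crop.png

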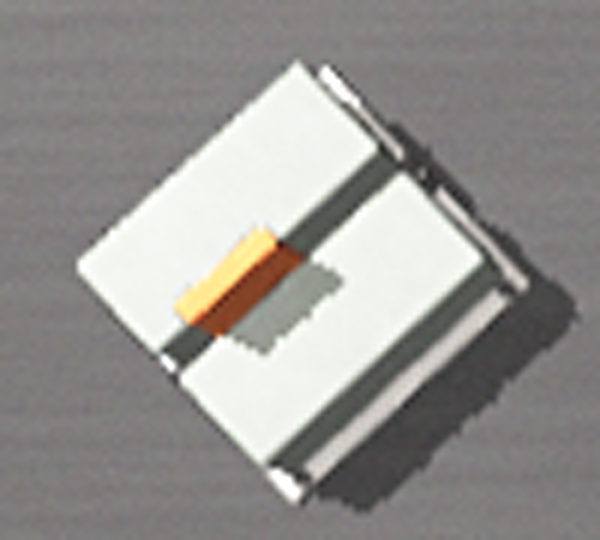

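```bash
python3 - <<'E'
from h import *
f=load('top'); o=145
q=np.array([[175,307],[265,228],[280,240],[188,322]])/6+o-.4
P=plane(f,q,.091); print(P.round(4),P.mean(0)); e=np.diff(P,axis=0);print(np.degrees(np.arctan2(e[:,1],e[:,0])),np.linalg.norm(e,axis=1))
g=np.array([[80,265],[300,62],[180,380],[402,175],[270,465],[487,262]])/6+o-.4
G=plane(f,g,.056).reshape(3,2,3); d=G[:,1]-G[:,0]; print(np.degrees(np.arctan2(d[:,1],d[:,0])),np.linalg.norm(d,axis=1))
print('joint top centre',(G[0].mean(0)+G[2].mean(0))/2)
f=load('scene'); h=cv2.cvtColor(f['image'],cv2.COLOR_RGB2HSV); m=cv2.inRange(h,(3,90,80),(18,255,255)); m[:250]=0;m[300:]=0;m[:,:380]=0;m[:,430:]=0
ys,xs=np.nonzero(m); D=deep(f,np.c_[xs,ys]); D=D[(D[:,2]>.06)&(D[:,2]<.1)]; print('scene face mid',D.mean(0),np.median(D,0))
for n in('top','scene'):
    f=load(n); h=cv2.cvtColor(f['image'],cv2.COLOR_RGB2HSV); m=cv2.inRange(h,(100,120,60),(125,255,255)); ys,xs=np.nonzero(m); D=deep(f,np.c_[xs,ys])
    s=(np.hypot(*(D[:,:2]-[.62,-.01]).T)<.13)&(D[:,2]<.04)&(D[:,2]>.02); r=cv2.minAreaRect((D[s,:2]*1000).astype(np.float32)); print(n,'tray',r)
E
```

```text
[[0.4516 0.3266 0.091 ]
 [0.4816 0.2933 0.091 ]
 [0.4769 0.2875 0.091 ]
 [0.4458 0.3215 0.091 ]] [0.46396723 0.30723181 0.091     ]
[ -48.02443753 -129.11240142  132.3872362 ] [0.0448123  0.00748875 0.04609244]
[-46.31976201 -46.63667957 -46.52303677] [0.11642829 0.1168405  0.11444392]
joint top centre [0.47426772 0.29444065 0.056     ]
scene face mid [0.46897432 0.31181986 0.07842295] [0.46887738 0.31202253 0.07945181]
top tray ((620.18994140625, -16.769424438476562), (140.90087890625, 162.1165771484375), 57.2584114074707)
scene tray ((624.7553100585938, -13.902420043945312), (146.60707092285156, 160.7899932861328), 57.44971466064453)
```

>>> {"fn": "apply_moves", "kwargs": {
  "deltas": [
    {"dx":32,"dy":18.5,"dz":3},
    {"dx":32,"dy":18.5,"dz":3},
    {"dx":32,"dy":18.5,"dz":3},
    {"dx":32,"dy":18.5,"dz":3},
    {"dx":32,"dy":18.5,"dz":3},
    {"dx":32,"dy":18.5,"dz":3},
    {"dx":32,"dy":18.5,"dz":3},
    {"dx":32,"dy":18.5,"dz":3},
    {"dx":32,"dy":18.5,"dz":3},
    {"dx":32,"dy":18.5,"dz":3},
    {"dx":32,"dy":18.5,"dz":3},
    {"dx":32,"dy":18.5,"dz":3},
    {"az":6.7},
    {"az":6.7},
    {"az":6.7},
    {"az":6.7},
    {"az":6.8},
    {},
    {}
  ]
}}

```text
invalid input
```

```bash
python3 - <<'E'
from h import *
f=grab('wrist'); cv2.imwrite('pics/w1.png',f['image'][...,::-1])
s=env.state(); T=cv2.Rodrigues(np.array(s['tool_rot']))[0]; print(s['time_s'],s['ee_pos'],T.round(3))
h=cv2.cvtColor(f['image'],cv2.COLOR_RGB2HSV); m=cv2.inRange(h,(3,90,80),(18,255,255)); ys,xs=np.nonzero(m); D=deep(f,np.c_[xs,ys]); 
print(len(D),np.percentile(D,[2,50,98],axis=0).round(4))
t=D[(D[:,2]>.086)&(D[:,2]<.1)]; r=cv2.minAreaRect((t[:,:2]*1000).astype(np.float32)); print(len(t),r,t.mean(0)); b=cv2.boxPoints(r);e=np.diff(b,axis=0);print(np.degrees(np.arctan2(e[:,1],e[:,0])))
print('tool delta mm',T.T@(np.r_[np.array(r[0])/1000,.07]-s['ee_pos'])*1000)
E
```

```text
0.15 [0.13920773 0.60888604 0.23850118] [[ 0.975 -0.223 -0.   ]
 [-0.223 -0.975 -0.002]
 [ 0.     0.002 -1.   ]]
47388 [[-0.2956  1.0576 -0.6346]
 [ 0.133   1.2739 -0.3756]
 [ 0.5449  1.2961 -0.0653]]
0 ((0.0, 0.0), (0.0, 0.0), 0.0) [nan nan nan]
[0. 0. 0.]
tool delta mm [6.86222210e-02 6.24323860e+02 1.69509196e+02]<stdin>:6: RuntimeWarning: Mean of empty slice.
  ret = um.true_divide(
```

View pics/w1.png

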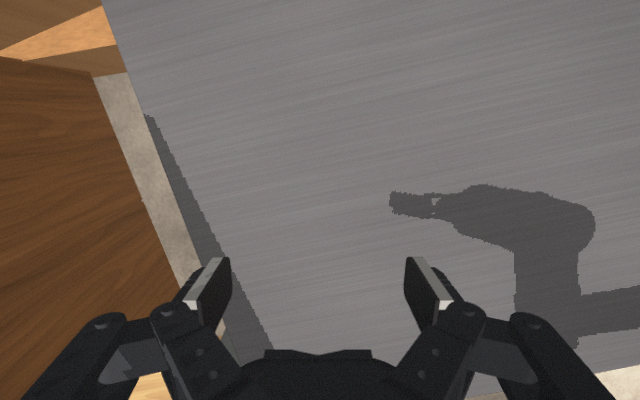

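The move was refused, so the wrist view only shows bare bench, with the fingers at (210,285) and (425,285). I think every row has to carry all seven keys, so I'll resend it in full.

>>> {"fn": "apply_moves", "kwargs": {
  "deltas": [
    {"ax":0,"ay":0,"az":0,"dx":32,"dy":18.5,"dz":3,"jaw":1},
    {"ax":0,"ay":0,"az":0,"dx":32,"dy":18.5,"dz":3,"jaw":1},
    {"ax":0,"ay":0,"az":0,"dx":32,"dy":18.5,"dz":3,"jaw":1},
    {"ax":0,"ay":0,"az":0,"dx":32,"dy":18.5,"dz":3,"jaw":1},
    {"ax":0,"ay":0,"az":0,"dx":32,"dy":18.5,"dz":3,"jaw":1},
    {"ax":0,"ay":0,"az":0,"dx":32,"dy":18.5,"dz":3,"jaw":1},
    {"ax":0,"ay":0,"az":0,"dx":32,"dy":18.5,"dz":3,"jaw":1},
    {"ax":0,"ay":0,"az":0,"dx":32,"dy":18.5,"dz":3,"jaw":1},
    {"ax":0,"ay":0,"az":0,"dx":32,"dy":18.5,"dz":3,"jaw":1},
    {"ax":0,"ay":0,"az":0,"dx":32,"dy":18.5,"dz":3,"jaw":1},
    {"ax":0,"ay":0,"az":0,"dx":32,"dy":18.5,"dz":3,"jaw":1},
    {"ax":0,"ay":0,"az":0,"dx":32,"dy":18.5,"dz":3,"jaw":1},
    {"ax":0,"ay":0,"az":6.7,"dx":0,"dy":0,"dz":0,"jaw":1},
    {"ax":0,"ay":0,"az":6.7,"dx":0,"dy":0,"dz":0,"jaw":1},
    {"ax":0,"ay":0,"az":6.7,"dx":0,"dy":0,"dz":0,"jaw":1},
    {"ax":0,"ay":0,"az":6.7,"dx":0,"dy":0,"dz":0,"jaw":1},
    {"ax":0,"ay":0,"az":6.8,"dx":0,"dy":0,"dz":0,"jaw":1},
    {"ax":0,"ay":0,"az":0,"dx":0,"dy":0,"dz":0,"jaw":1},
    {"ax":0,"ay":0,"az":0,"dx":0,"dy":0,"dz":0,"jaw":1}
  ]
}}

```text
time_s: 1.73
ee_pos: [0.464, 0.3071, 0.2031]
tool_rot: [2.888, -1.235, -0.0]
wrist_force: [-0.7, -0.1, -0.2]
grip_width: 0.0853
gripper_force: 0.0
```

```bash
cat > look.py <<'E'
from h import *
f=grab('wrist'); cv2.imwrite('pics/w2.png',f['image'][...,::-1])
s=env.state(); T=cv2.Rodrigues(np.array(s['tool_rot']))[0]; print(s['time_s'],s['ee_pos'],T.round(3))
h=cv2.cvtColor(f['image'],cv2.COLOR_RGB2HSV); m=cv2.inRange(h,(3,90,80),(18,255,255)); ys,xs=np.nonzero(m); D=deep(f,np.c_[xs,ys])
t=D[(D[:,2]>.086)&(D[:,2]<.1)]; r=cv2.minAreaRect((t[:,:2]*1000).astype(np.float32)); print(len(t),r,t.mean(0)); b=cv2.boxPoints(r);e=np.diff(b,axis=0);print(np.degrees(np.arctan2(e[:,1],e[:,0])))
print('tool delta mm',T.T@(np.r_[np.array(r[0])/1000,.07]-s['ee_pos'])*1000)
E
python3 look.py
```

```text
1.7833 [0.46400854 0.30716393 0.20312105] [[ 0.691 -0.723 -0.   ]
 [-0.723 -0.691 -0.   ]
 [-0.     0.    -1.   ]]
593 ((463.9147033691406, 308.28839111328125), (9.708072662353516, 45.10905838012695), 43.30577087402344) [0.46481117 0.30750908 0.09030701]
[-46.69423   43.305893 133.30577 ]
tool delta mm [ -0.87451171  -0.76914381 133.1207379 ]
```

View pics/w2.png

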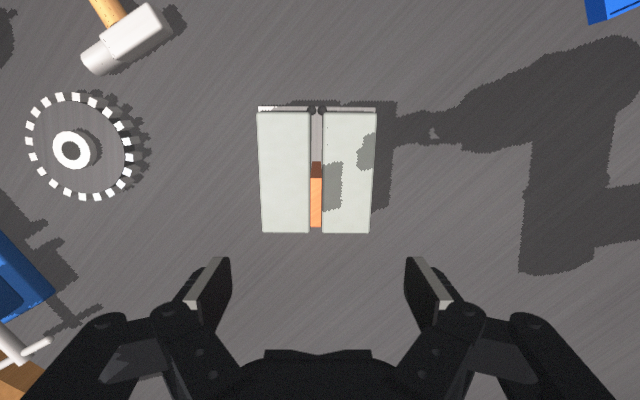

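The copper edge is at (316,202), parallel to the jaws, and measures 9.7 x 45.1 mm at z=0.090, as it should. I'll descend and close on it.

>>> {"fn": "apply_moves", "kwargs": {
  "deltas": [
    {"ax":0,"ay":0,"az":0.4,"dx":-1,"dy":-0.8,"dz":25,"jaw":1},
    {"ax":0,"ay":0,"az":0,"dx":0,"dy":0,"dz":25,"jaw":1},
    {"ax":0,"ay":0,"az":0,"dx":0,"dy":0,"dz":25,"jaw":1},
    {"ax":0,"ay":0,"az":0,"dx":0,"dy":0,"dz":25,"jaw":1},
    {"ax":0,"ay":0,"az":0,"dx":0,"dy":0,"dz":20,"jaw":1},
    {"ax":0,"ay":0,"az":0,"dx":0,"dy":0,"dz":12,"jaw":1},
    {"ax":0,"ay":0,"az":0,"dx":0,"dy":0,"dz":0,"jaw":0.6},
    {"ax":0,"ay":0,"az":0,"dx":0,"dy":0,"dz":0,"jaw":0.3},
    {"ax":0,"ay":0,"az":0,"dx":0,"dy":0,"dz":0,"jaw":0},
    {"ax":0,"ay":0,"az":0,"dx":0,"dy":0,"dz":0,"jaw":0},
    {"ax":0,"ay":0,"az":0,"dx":0,"dy":0,"dz":0,"jaw":0},
    {"ax":0,"ay":0,"az":0,"dx":0,"dy":0,"dz":0,"jaw":0},
    {"ax":0,"ay":0,"az":0,"dx":0,"dy":0,"dz":0,"jaw":0},
    {"ax":0,"ay":0,"az":0,"dx":0,"dy":0,"dz":0,"jaw":0}
  ]
}}

```text
time_s: 2.95
ee_pos: [0.4646, 0.3091, 0.0724]
tool_rot: [-2.881, 1.248, -0.001]
wrist_force: [0.2, 0.5, 4.7]
grip_width: 0.0088
gripper_force: 59.8
```

>>> {"fn": "apply_moves", "kwargs": {
  "deltas": [
    {"ax":0,"ay":0,"az":0,"dx":0,"dy":0,"dz":-4,"jaw":0},
    {"ax":0,"ay":0,"az":0,"dx":0,"dy":0,"dz":-6,"jaw":0},
    {"ax":0,"ay":0,"az":0,"dx":0,"dy":0,"dz":-8,"jaw":0},
    {"ax":0,"ay":0,"az":0,"dx":0,"dy":0,"dz":-8,"jaw":0},
    {"ax":0,"ay":0,"az":0,"dx":0,"dy":0,"dz":-8,"jaw":0},
    {"ax":0,"ay":0,"az":0,"dx":0,"dy":0,"dz":-8,"jaw":0},
    {"ax":0,"ay":0,"az":0,"dx":0,"dy":0,"dz":-8,"jaw":0},
    {"ax":0,"ay":0,"az":0,"dx":0,"dy":0,"dz":-10,"jaw":0},
    {"ax":0,"ay":0,"az":0,"dx":0,"dy":0,"dz":-10,"jaw":0},
    {"ax":0,"ay":0,"az":0,"dx":0,"dy":0,"dz":-10,"jaw":0},
    {"ax":0,"ay":0,"az":0,"dx":0,"dy":0,"dz":-10,"jaw":0},
    {"ax":0,"ay":0,"az":0,"dx":0,"dy":0,"dz":-10,"jaw":0},
    {"ax":0,"ay":0,"az":0,"dx":0,"dy":0,"dz":-5,"jaw":0},
    {"ax":0,"ay":0,"az":0,"dx":0,"dy":0,"dz":0,"jaw":0}
  ]
}}

```text
time_s: 4.12
ee_pos: [0.4646, 0.3091, 0.1781]
tool_rot: [-2.88, 1.248, -0.002]
wrist_force: [-0.9, 0.6, -3.9]
grip_width: 0.0089
gripper_force: 59.1
```

```bash
python3 - <<'E'
from h import *
f=grab('scene'); cv2.imwrite('pics/s2.png',f['image'][...,::-1]); s=env.state(); T=cv2.Rodrigues(np.array(s['tool_rot']))[0]
print(s['ee_pos'],'to tray, tool mm',T.T@(np.array([.621,-.016,s['ee_pos'][2]])-s['ee_pos'])*1000, 'steel depth patch next'); 
h=cv2.cvtColor(f['image'],cv2.COLOR_RGB2HSV); m=cv2.inRange(h,(3,90,80),(18,255,255)); ys,xs=np.nonzero(m); D=deep(f,np.c_[xs,ys]); D=D[np.hypot(*(D[:,:2]-s['ee_pos'][:2]).T)<.06]; print(len(D),np.percentile(D,[2,50,98],axis=0).round(4))
E
```

```text
[0.4641414  0.30870539 0.17697153] to tray, tool mm [ 3.44237389e+02  1.07418705e+02 -2.23285897e-01] steel depth patch next
909 [[0.4523 0.2945 0.113 ]
 [0.4695 0.312  0.1502]
 [0.485  0.3288 0.5291]]
```

View pics/s2.png

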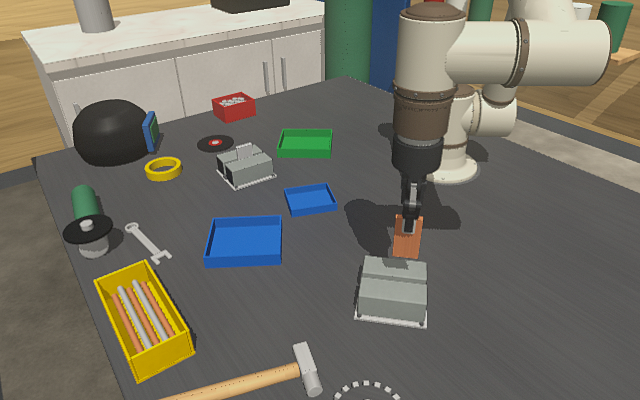

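The scene view shows the plate held at (407,238), clear of the joint, with its foot at about z=0.11. The steel spacer still stands at (245,155). I'll carry the copper over the tray.

>>> {"fn": "apply_moves", "kwargs": {
  "deltas": [
    {"ax":0,"ay":0,"az":0,"dx":10,"dy":3,"dz":0,"jaw":0},
    {"ax":0,"ay":0,"az":0,"dx":20,"dy":6,"dz":0,"jaw":0},
    {"ax":0,"ay":0,"az":0,"dx":25,"dy":8,"dz":0,"jaw":0},
    {"ax":0,"ay":0,"az":0,"dx":25,"dy":8,"dz":0,"jaw":0},
    {"ax":0,"ay":0,"az":0,"dx":25,"dy":8,"dz":0,"jaw":0},
    {"ax":0,"ay":0,"az":0,"dx":25,"dy":8,"dz":0,"jaw":0},
    {"ax":0,"ay":0,"az":0,"dx":25,"dy":8,"dz":0,"jaw":0},
    {"ax":0,"ay":0,"az":0,"dx":25,"dy":8,"dz":0,"jaw":0},
    {"ax":0,"ay":0,"az":0,"dx":25,"dy":8,"dz":0,"jaw":0},
    {"ax":0,"ay":0,"az":0,"dx":25,"dy":8,"dz":0,"jaw":0},
    {"ax":0,"ay":0,"az":0,"dx":25,"dy":8,"dz":0,"jaw":0},
    {"ax":0,"ay":0,"az":0,"dx":25,"dy":8,"dz":0,"jaw":0},
    {"ax":0,"ay":0,"az":0,"dx":25,"dy":8,"dz":0,"jaw":0},
    {"ax":0,"ay":0,"az":0,"dx":25,"dy":7,"dz":0,"jaw":0},
    {"ax":0,"ay":0,"az":0,"dx":14,"dy":4,"dz":0,"jaw":0},
    {"ax":0,"ay":0,"az":0,"dx":0,"dy":0,"dz":0,"jaw":0},
    {"ax":0,"ay":0,"az":0,"dx":0,"dy":0,"dz":20,"jaw":0},
    {"ax":0,"ay":0,"az":0,"dx":0,"dy":0,"dz":20,"jaw":0},
    {"ax":0,"ay":0,"az":0,"dx":0,"dy":0,"dz":15,"jaw":0},
    {"ax":0,"ay":0,"az":0,"dx":0,"dy":0,"dz":0,"jaw":0}
  ]
}}

```text
time_s: 5.83
ee_pos: [0.617, -0.0163, 0.1169]
tool_rot: [2.878, -1.249, -0.013]
wrist_force: [-1.1, -0.3, -3.4]
grip_width: 0.0088
gripper_force: 59.0
```

```bash
python3 - <<'E'
from h import *
f=grab('scene'); cv2.imwrite('pics/s3.png',f['image'][150:330,150:420,::-1].repeat(2,0).repeat(2,1)); s=env.state(); print(s['ee_pos'],s['tool_rot'],s['grip_width'],s['gripper_force'])
h=cv2.cvtColor(f['image'],cv2.COLOR_RGB2HSV); m=cv2.inRange(h,(3,90,80),(18,255,255)); ys,xs=np.nonzero(m); D=deep(f,np.c_[xs,ys]); D=D[np.hypot(*(D[:,:2]-s['ee_pos'][:2]).T)<.06]; D=D[D[:,2]<.2]; print(len(D),np.percentile(D,[2,50,98],axis=0).round(4))
E
```

```text
[ 0.61849071 -0.0162857   0.11904834] [ 2.87968737 -1.24811297 -0.00761924] 0.00874044578850803 58.96162569522858
552 [[ 0.603  -0.0287  0.0523]
 [ 0.6183 -0.0096  0.0876]
 [ 0.6368  0.0035  0.1343]]
```

View pics/s3.png

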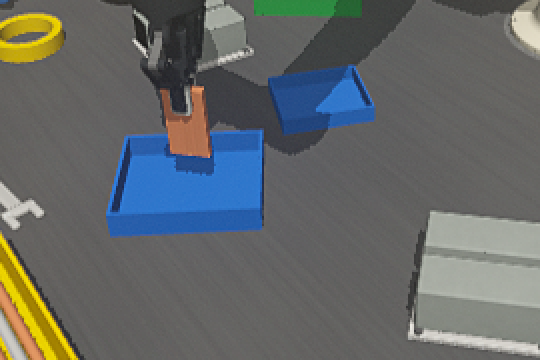

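The plate is upright in the jaws at crop (188,125), above the middle of the tray, with its foot at z≈0.053. I'll lower it.

>>> {"fn": "apply_moves", "kwargs": {
  "deltas": [
    {"ax":0,"ay":0,"az":0,"dx":0,"dy":0,"dz":12,"jaw":0},
    {"ax":0,"ay":0,"az":0,"dx":0,"dy":0,"dz":12,"jaw":0},
    {"ax":0,"ay":0,"az":0,"dx":0,"dy":0,"dz":10,"jaw":0},
    {"ax":0,"ay":0,"az":0,"dx":0,"dy":0,"dz":6,"jaw":0},
    {"ax":0,"ay":0,"az":0,"dx":0,"dy":0,"dz":3,"jaw":0},
    {"ax":0,"ay":0,"az":0,"dx":0,"dy":0,"dz":0,"jaw":0},
    {"ax":0,"ay":0,"az":0,"dx":0,"dy":0,"dz":0,"jaw":0},
    {"ax":0,"ay":0,"az":0,"dx":0,"dy":0,"dz":0,"jaw":0},
    {"ax":0,"ay":0,"az":0,"dx":0,"dy":0,"dz":0,"jaw":0}
  ]
}}

```text
time_s: 6.63
ee_pos: [0.6208, -0.0163, 0.0791]
tool_rot: [-2.882, 1.249, -0.002]
wrist_force: [-0.2, -0.1, -2.6]
grip_width: 0.0088
gripper_force: 59.0
```

>>> {"fn": "apply_moves", "kwargs": {
  "deltas": [
    {"ax":0,"ay":0,"az":0,"dx":0,"dy":0,"dz":3,"jaw":0},
    {"ax":0,"ay":0,"az":0,"dx":0,"dy":0,"dz":2,"jaw":0},
    {"ax":0,"ay":0,"az":0,"dx":0,"dy":0,"dz":1,"jaw":0},
    {"ax":0,"ay":0,"az":0,"dx":0,"dy":0,"dz":1,"jaw":0},
    {"ax":0,"ay":0,"az":0,"dx":0,"dy":0,"dz":1,"jaw":0},
    {"ax":0,"ay":0,"az":0,"dx":0,"dy":0,"dz":0,"jaw":0},
    {"ax":0,"ay":0,"az":0,"dx":0,"dy":0,"dz":0,"jaw":0}
  ]
}}

```text
time_s: 7.22
ee_pos: [0.6204, -0.0164, 0.0704]
tool_rot: [-2.882, 1.249, -0.0]
wrist_force: [0.3, 0.5, -2.0]
grip_width: 0.009
gripper_force: 59.1
```

>>> {"fn": "apply_moves", "kwargs": {
  "deltas": [
    {"ax":0,"ay":0,"az":0,"dx":0,"dy":0,"dz":1,"jaw":0},
    {"ax":0,"ay":0,"az":0,"dx":0,"dy":0,"dz":0,"jaw":0},
    {"ax":0,"ay":0,"az":0,"dx":0,"dy":0,"dz":0,"jaw":0}
  ]
}}

```text
time_s: 7.47
ee_pos: [0.6205, -0.0164, 0.0704]
tool_rot: [-2.883, 1.249, -0.001]
wrist_force: [-3.1, -0.0, 5.0]
grip_width: 0.0087
gripper_force: 60.1
```

The foot is on the floor: the upward force has risen and z has stopped changing. I'll open and withdraw straight up.

>>> {"fn": "apply_moves", "kwargs": {
  "deltas": [
    {"ax":0,"ay":0,"az":0,"dx":0,"dy":0,"dz":0,"jaw":0.2},
    {"ax":0,"ay":0,"az":0,"dx":0,"dy":0,"dz":0,"jaw":0.4},
    {"ax":0,"ay":0,"az":0,"dx":0,"dy":0,"dz":0,"jaw":0.7},
    {"ax":0,"ay":0,"az":0,"dx":0,"dy":0,"dz":0,"jaw":1},
    {"ax":0,"ay":0,"az":0,"dx":0,"dy":0,"dz":0,"jaw":1},
    {"ax":0,"ay":0,"az":0,"dx":0,"dy":0,"dz":0,"jaw":1},
    {"ax":0,"ay":0,"az":0,"dx":0,"dy":0,"dz":-10,"jaw":1},
    {"ax":0,"ay":0,"az":0,"dx":0,"dy":0,"dz":-20,"jaw":1},
    {"ax":0,"ay":0,"az":0,"dx":0,"dy":0,"dz":-20,"jaw":1},
    {"ax":0,"ay":0,"az":0,"dx":0,"dy":0,"dz":-20,"jaw":1},
    {"ax":0,"ay":0,"az":0,"dx":0,"dy":0,"dz":-20,"jaw":1},
    {"ax":0,"ay":0,"az":0,"dx":0,"dy":0,"dz":-10,"jaw":1},
    {"ax":0,"ay":0,"az":0,"dx":0,"dy":0,"dz":0,"jaw":1},
    {"ax":0,"ay":0,"az":0,"dx":0,"dy":0,"dz":0,"jaw":1}
  ]
}}

```text
time_s: 8.63
ee_pos: [0.6202, -0.0163, 0.1695]
tool_rot: [-2.881, 1.25, -0.001]
wrist_force: [0.3, 0.2, -0.7]
grip_width: 0.0853
gripper_force: 0.0
```

```bash
python3 - <<'E'
from h import *
f=grab('scene'); cv2.imwrite('pics/s4.png',f['image'][100:330,150:420,::-1].repeat(2,0).repeat(2,1)); s=env.state(); print(s['ee_pos'],s['grip_width'],s['gripper_force'])
E
```

```text
[ 0.61962404 -0.01636146  0.16846092] 0.08483149971323278 0.0
```

View pics/s4.png

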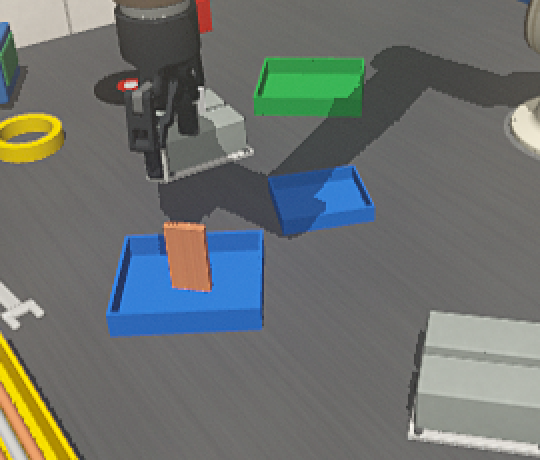

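The copper plate stands inside the large blue tray at crop (188,257). The gripper is open and clear above it, at about (165,120).

```bash
python3 -c "
from station import env
print(env.hand_in())"
```

```text
the job is handed in; nothing more can be done
None
```

The copper spacer is standing inside the large blue tray, lowered until its foot touched the floor and then released. The steel spacer was not touched, and the job is handed in; no verdict came back.

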